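# Seat a gouge-handle blank in the V-jaw of a vice and nip it

## Robot

A 7-joint arm with a two-finger parallel gripper is mounted at the origin on the work surface. World frame = base frame: x ahead of the robot, y to its left, z up, the work surface at z = 0. Lengths are in m, angles in rad, forces in N, time in s.
With the tool pointing down it reaches from about 0.4 to 0.85 m from the base axis. Payload 10.4 kg.
Tool frame: the origin (TCP) lies at the very end of the fingers, on their centre line; the grasp point (between the pads) lies 19 mm behind it (manip.pinch_z is the distance from the TCP to the grasp point, in m); z points along the fingers, y is the line along which they close (so a half turn about z gives the same grasp; the last joint's range is limited). The gripper opens to 85 mm and grips with 20 to 120 N. Pads are 22 mm wide; open, the fingers measure 114 mm over their backs; the gripper's body (76 mm by 85 mm) begins 54 mm behind the grasp point. The pads swing forward as they close: fully open they stand 13 mm farther back than shut.
Start: joints at [-1.278, 0.332, -0.065, 1.46, 0.022, 1.35, -0.088], TCP at [0.194, 0.594, 0.231] pointing down, gripper open.
Joint ranges: [-2.6, 2.6], [-0.5, 2.12], [-1.47, 1.34], [0.16, 2.42], [-1.27, 4.41], [0.06, 2.06], [-2.6, 2.6]. Speed limits (rad/s): [2.22, 2.22, 2.79, 2.79, 3.14, 3.14, 3.14].

## Interface

Orientations are given as a unit quaternion [x, y, z, w].
In Python, from workcell import manip gives the robot as it stands. The module is installed in compiled form; this text tells all that it offers.
- The arm moves only by the shell command python3 -m creep 'ROWS' [OPENING] [FORCE]. ROWS is a JSON object of lists of equal length, an entry for each row: "slide": the shift along the tool's x, y, z in m, a list of three; "twist": the turn about the tool's z in degrees. A call has 1 to 8 rows; each row shifts and turns the commanded pose from where the row before left it, along the tool's axes as they then stand; what a row does not reach is not made up. A row lasts 1/8 s, in which the tool goes at most 62.5 mm and 10.7 degrees, less where a joint would pass 70% of its speed; a pose out of reach is approached as far as the arm can. A call with a gripper value outside its range is refused whole. OPENING is the opening in per cent of the stroke, from 0 (shut) to 100 (fully open), set as the call begins (- or left out, the last holds). The fingers move at their own pace and stop on an object; FORCE is the grip in N (left out, the last holds). Time passes only in rows, so rows that do not move let the fingers close. It gives the time, the measured TCP pose, the force, the opening and the grip force at its end, in the units of the state.
- manip.get_obs(): the state, without advancing time (a new reading comes with each control period).
- manip.camera(name): name is "side" or "top" or "wrist"; returns (picture, depth): 384x512x3 uint8, blue, green, red; 384x512 float32, m along the optical axis (not along the pixel's ray), 0 where there is no reading.
- manip.camera_params(name): a dict with "intrinsics" (3x3 intrinsics, pixels), "dist_coeffs" ([k1, k2, p1, p2, k3] as OpenCV has them; the pictures are not rectified), "R" (3x3) and "t" (3): a world point X has camera coordinates R X + t. Camera axes: x right, y down, z forward; pixel columns grow to the right and rows downward; lengths in m; the calibration is good to about 2 mm. A picture is of the moment at which its call begins: read the wrist's pose just before it. camera_params takes no time and is no camera call; for the wrist camera it gives the pose at the moment of the call.
- manip.hand_in(): hands the job in; it is judged then, once.
The state is a dict: "clock": time; "joint_pos": joint angles; "joint_velocities": joint speeds; "tau": joint torques, N m; "position": TCP position; "ee_rot": TCP orientation; "ft_force": force on the tool from outside, world axes, zero at the start; "torque": the same for the moment, N m; "grip_width": opening from 0.0 (shut) to 1.0 (fully open); "grasp_force": force on a finger pad.
Only numpy, scipy, OpenCV 4.12 (cv2) and the standard library are available. Lean on these libraries where they do the work, as an engineer would, in place of code of your own. Each camera call takes 0.05 s, during which the arm holds its last target. There are 200 camera calls.

## Task

Stand the dark rosewood handle blank, ferrule up, on the bed of the green vice and push it into the V of the fixed jaw, about a kilo of push, until it bears on both oak cheeks; the cheeks have been reset, so go by feel. Then push the moving jaw up by its lug until it presses the blank about half as hard, and let go, leaving the blank upright and nipped between the jaw and both cheeks. No hard pushes or knocks (under 1.6 kilos on the wood), and leave the pale blanks and the tools alone.

Things in the scene. Friction and masses are not known exactly. Their poses are not given: they have to be found in the camera images.
- rose_mid (a point): The dark red-brown rosewood handle blank to be seated: an upright round bar 40 mm in diameter and 62 mm tall, topped by a brass ferrule 28 mm in diameter and 12 mm tall (74 mm in all, about 0.11 kg). This point is on its axis, 37 mm above its foot (half-way up); z is its axis, pointing to the ferrule.
- rose: The same rosewood blank; origin at the centre of its foot (underside). Do not press it against the oak with more than about 16 N.
- pale_a_mid (a point): A pale yellow boxwood blank with a steel ferrule, same shape and size as the rosewood one; point on its axis 37 mm above its foot (half-way up). A bystander.
- pale_b_mid (a point): A second pale boxwood blank, as the first. A bystander.
- mallet: Round ash carver's mallet standing on its head, 90 mm in diameter, 240 mm tall; origin at the centre of its underside. A bystander.
- stone: Grey sharpening stone on a wooden tray, 220 x 85 x 32 mm; origin at the centre of its underside. A bystander.
- brush: Bench brush lying flat; origin at the centre of its underside. A bystander.
- v_seat (a point): Where rose_mid would lie, seated, were both cheeks set as drawn; their setting screws move the true seat up to 7 mm off this point in the vice's x or y. 37 mm above the bed. Axes of the vice: x points into the V, away from the moving jaw (the way to push), z up. The iron front of the fixed jaw lies at x = +18 mm, the drawn bottom of the V at x = +28 mm.
- jaw (a joint): Travel of the moving jaw in m: 0 fully open, growing as it is pushed along the vice's x towards the V. It meets a blank seated at v_seat at 0.079, so between 0.072 and 0.086. Its clutch makes it run stiffly, 6 N to move it, and it stays where it is left, keeping up to 6 N on what it presses. It is 32 mm thick, about 1 kg.
- jaw_lug (a point): Push lug standing on the moving jaw's rear edge: an upright tab 36 mm wide, 15 mm thick, 30 mm tall above the jaw's top; this point is the middle of its back (rubber) face, which is pushed along the vice's x; it lies 48 mm above the bed, 14 mm below the lug's top and 35 mm behind the jaw's front face. The jaw's body reaches 3 mm less far back below it.
- vice: Green cast-iron vice bolted to the bench, fixed jaw with a V notch at its +x end; origin under the middle. Its steel bed is 70 mm wide, 30 mm above the bench; both jaws are 110 mm wide and stand 32 mm above the bed. x towards the V, z up.
- jaw_front (a point): Oak lining of the moving jaw, a flat face 100 mm wide, 30 mm high, looking along the vice's +x; this point is the middle of the face at bed level. The jaw is 32 mm thick behind this face.
- v_left: Left (vice y > 0) oak cheek of the 90 degree V with its holder. The cheek is a flat upright waxed face (friction about 0.3) 31 mm long, 33 mm high, firm once set. Its setting screws leave it up to 5 mm in or out of the drawn place along its normal, which this reading does not show: the origin is the drawn middle of the face at bed level, x square into the cheek, 45 degrees to the vice's x.
- v_right: Right (vice y < 0) oak cheek, the mirror image of the left one and set on its own. A blank pushed off-centre by a grippy finger can stick on one cheek, which then pushes the finger sideways, away from itself; the side force vanishes when both bear alike. A centred push of 10 N along x puts about 7 N on each cheek.
Things that resemble listed ones, but are neither listed nor needed, are in the scene too. Of the things that look like the rose, the largest one is meant.

How it is judged:
By the outcome, as a careful person would: the job done as asked, in the order asked, and still so for the second after the job is handed in, with the robot touching nothing.
It also fails if it takes over 72 s, if anything falls off the work surface, if the arm or the gripper's body presses on something with over 40 N, if the wrist force passes 120 N, or if a joint passes its speed limit or range.

## Working session

There is one attempt and no reset: what is moved stays moved. The work goes in short steps, Python scripts to look and compute and a shell command to move; the robot and the scene stay as the last step left them, time stands still between calls to the robot, and variables do not carry over. Pictures are saved under pics/ and viewed, at most 10 in all, crops included, and the job is handed in when it is done.

```bash
mkdir -p pics; python3 - <<'E'
from workcell import manip
import cv2,numpy as np
o=manip.get_obs()
for k in o: print(k,np.round(o[k],3))
for n in("top","side"):
    p,d=manip.camera(n);cv2.imwrite(f"pics/{n}0.png",p);np.save(f"{n}0.npy",d)
    c=manip.camera_params(n);print(n,{k:np.round(v,3).tolist() for k,v in c.items()},(d>0).mean())
print(manip.pinch_z)
E
```

```text
clock 0.0
joint_pos [-1.278  0.333 -0.065  1.461  0.022  1.35  -0.088]
joint_velocities [ 0.002  0.002 -0.001  0.     0.     0.001 -0.001]
tau [-1.0000e-03 -6.2545e+01  4.9000e-02 -3.9159e+01  1.6000e-02  1.0000e-02
  0.0000e+00]
position [0.194 0.594 0.23 ]
ee_rot [ 0.157  0.988 -0.001 -0.   ]
ft_force [-0.865 -0.342  0.092]
torque [-0.025  0.015 -0.029]
grasp_force 0.0
grip_width 0.995
top {'intrinsics': [[378.826, 0.0, 255.778], [0.0, 378.826, 194.175], [0.0, 0.0, 1.0]], 'dist_coeffs': [-0.08, 0.0, 0.0, 0.0, 0.0], 'R': [[0.007, -1.0, 0.018], [-0.991, -0.009, -0.135], [0.135, -0.016, -0.991]], 't': [-0.003, 0.51, 1.174]} 0.9961446126302084
side {'intrinsics': [[397.759, 0.0, 257.061], [0.0, 397.759, 195.886], [0.0, 0.0, 1.0]], 'dist_coeffs': [-0.116, 0.0, 0.0, 0.0, 0.0], 'R': [[0.801, -0.599, -0.018], [-0.309, -0.389, -0.868], [0.513, 0.701, -0.496]], 't': [-0.384, 0.252, 0.977]} 0.9961140950520834
0.0187
```

View pics/top0.png

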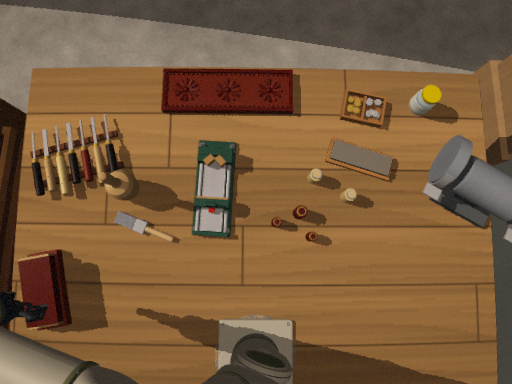

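View pics/side0.png

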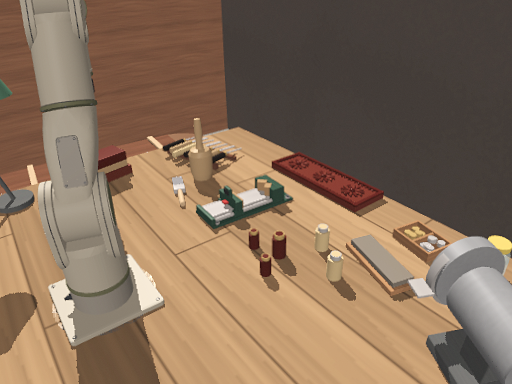

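The top picture shows the vice around (215,190), with the V at (215,160) and the moving jaw at (212,208). Candidates for the rose are the red-brown blanks at top (300,212), (277,222) and (311,237). The first is the largest. The pale ones at (316,176) and (349,196) are bystanders. I'll check this choice in a crop.

```bash
cat > h.py <<'E'
import cv2,numpy as np
from workcell import manip
def ray(c,uv):
    K=np.array(c["intrinsics"]);R=np.array(c["R"]);t=np.array(c["t"])
    n=cv2.undistortPoints(np.float64(uv).reshape(-1,1,2),K,np.array(c["dist_coeffs"])).reshape(-1,2)
    return -R.T@t,np.c_[n,np.ones(len(n))]@R
def plane(c,uv,z):
    o,d=ray(c,uv);return o+d*((z-o[2])/d[:,2])[:,None]
def depthpts(c,uv,d):
    o,r=ray(c,uv);u=np.int32(np.round(uv));return o+r*d[u[:,1],u[:,0]][:,None]
E
python3 - <<'E'
from h import *
c=manip.camera_params("top");p=cv2.imread("pics/top0.png");d=np.load("top0.npy")
a=cv2.resize(p[130:245,180:250],None,fx=5,fy=5,interpolation=cv2.INTER_CUBIC)
b=cv2.resize(p[160:275,260:350],None,fx=5,fy=5,interpolation=cv2.INTER_CUBIC)
cv2.imwrite("pics/crop0.png",np.hstack([a,b])[:600])
b,g,r=[p[...,i].astype(int) for i in range(3)]
m=((r>35)&(g<0.45*r)&(b<0.5*r)).astype(np.uint8)
n,l,s,ce=cv2.connectedComponentsWithStats(m)
for i in range(1,n):
    if s[i,4]>15:
        v,u=np.where(l==i);P=depthpts(c,np.c_[u,v],d);print("red",s[i],ce[i].round(1),np.percentile(P,95,axis=0).round(3),np.median(P,0).round(3))
# vice: green mask
m=((g>1.3*r)&(g>20)&(g>1.05*b)).astype(np.uint8);m=cv2.morphologyEx(m,cv2.MORPH_CLOSE,np.ones((25,25)))
n,l,s,ce=cv2.connectedComponentsWithStats(m)
for i in range(1,n):
    if s[i,4]>500: 
        v,u=np.where(l==i);print("green",s[i]);P=depthpts(c,np.c_[u,v],d)
        k=P[:,2]<0.05;print(cv2.minAreaRect(np.float32(P[:,:2])))
E
```

```text
red [ 162   69  131   45 5463] [227.5  90.2] [0.932 0.295 0.031] [0.863 0.096 0.023]
red [ 81 150  12  32 147] [ 87.5 165.2] [0.644 0.559 0.049] [0.598 0.544 0.045]
red [ 83 169   3  11  16] [ 84.2 174.5] [0.583 0.572 0.05 ] [0.569 0.554 0.045]
red [209 207   6   6  29] [211.4 209.6] [0.464 0.148 0.073] [0.458 0.14  0.046]
red [293 206  12  13  40] [296.9 213.9] [ 0.464 -0.118  0.065] [ 0.443 -0.124  0.062]
red [299 208   6   6  30] [301.4 210.6] [ 0.463 -0.131  0.079] [ 0.454 -0.138  0.075]
red [306 232   6   9  21] [308.  236.6] [ 0.388 -0.16   0.051] [ 0.376 -0.163  0.046]
red [311 234   5   5  17] [312.8 235.8] [ 0.384 -0.17   0.062] [ 0.378 -0.176  0.059]
red [ 52 250  16  77 251] [ 59.9 288.1] [0.319 0.637 0.071] [0.211 0.612 0.035]
red [  19  256   39   71 1747] [ 38.6 287.8] [0.292 0.697 0.109] [0.218 0.643 0.105]
green [ 193  141   43   95 2334]
((0.5142743587493896, 0.13221023976802826), (0.36322054266929626, 0.1715419441461563), 8.393728256225586)
green [  0 292  45  30 550]
((0.24335989356040955, 0.40457090735435486), (0.07983901351690292, 0.7949985265731812), 15.490983009338379)
```

View pics/crop0.png

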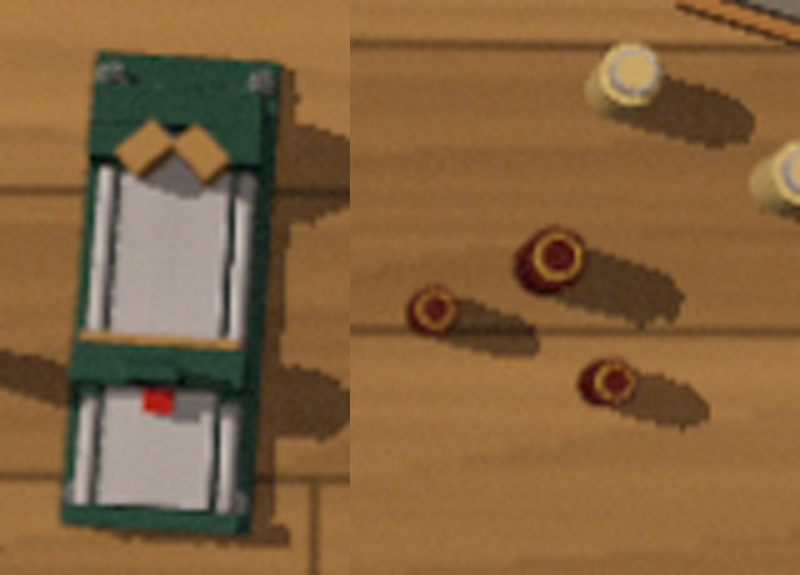

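The right-hand crop confirms it: the largest red-brown blank, with a brass ring, is at crop (555,255), i.e. top (301,211). The two look-alikes are clearly smaller. In the left half, the V cheeks are at crop (175,150) and the jaw lug's red back is at (157,400). Next I'll hover over the vice.

```bash
python3 -m creep '{"slide":[[-0.033,-0.03,-0.01],[-0.033,-0.03,-0.01],[-0.033,-0.03,-0.01],[-0.033,-0.03,-0.01],[-0.033,-0.03,-0.01],[-0.033,-0.03,-0.01],[-0.033,-0.03,-0.01],[-0.033,-0.03,-0.01]],"twist":[0,0,0,0,0,0,0,0]}' 60 && python3 -m creep '{"slide":[[-0.033,-0.03,-0.01],[-0.033,-0.03,-0.01],[-0.033,-0.03,-0.01],[-0.033,-0.03,-0.01],[0,0,0],[0,0,0],[0,0,0],[0,0,0]],"twist":[0,0,0,0,-7,-7,0,0]}'
python3 - <<'E'
from h import *
o=manip.get_obs();print(o["position"],o["ee_rot"],o["ft_force"])
import json
c=manip.camera_params("wrist");p,d=manip.camera("wrist")
cv2.imwrite("pics/w1.png",p);np.save("w1.npy",d);json.dump({k:np.array(v).tolist() for k,v in c.items()},open("w1.json","w"))
E
```

```text
clock: 1.1
position: [0.3709, 0.2825, 0.3114]
ee_rot: [0.157, 0.988, -0.0, -0.0]
ft_force: [0.9, 0.2, -0.2]
grip_width: 0.603
grasp_force: 0.0
clock: 2.1
position: [0.4586, 0.129, 0.3511]
ee_rot: [0.037, 0.999, -0.0, -0.0]
ft_force: [0.6, 0.6, -0.4]
grip_width: 0.604
grasp_force: 0.0
[0.45859764 0.12897741 0.35114673] [ 3.69800523e-02  9.99315995e-01 -2.55861982e-05 -1.31435491e-04] [ 0.60063925  0.56164031 -0.44382947]
```

View pics/w1.png

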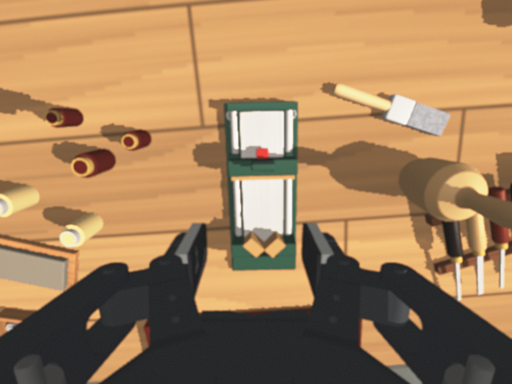

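The wrist view shows the vice almost square to the tool. The V cheeks are near (264,243), the oak front of the moving jaw runs along row 178, and the red lug face is at (262,153). The rose is at (93,162).

```bash
python3 - <<'E'
from h import *
import json
c=json.load(open("w1.json"));p=cv2.imread("pics/w1.png");d=np.load("w1.npy")
vv,uu=np.mgrid[95:275,218:308];uv=np.c_[uu.ravel(),vv.ravel()]
P=depthpts(c,uv,d).reshape(180,90,3);q=p[95:275,218:308].astype(int);b,g,r=q[...,0],q[...,1],q[...,2]
green=(g>1.3*r)&(g>20); oak=(r>150)&(r>1.5*b)&(r>g*1.15);red=(r>150)&(g<80)&(b<80)
# vice axis from outline of green in pixels -> plane z
gm=cv2.morphologyEx(green.astype(np.uint8),cv2.MORPH_CLOSE,np.ones((31,31)))
L,Rr=[],[]
for i in range(12,165,3):
    k=np.where(gm[i])[0]
    if len(k): L.append([218+k[0],95+i]);Rr.append([218+k[-1],95+i])
for e in(L,Rr):
    w=plane(c,e,0.02);f=cv2.fitLine(np.float32(w[:,:2]),cv2.DIST_HUBER,0,.001,.001).ravel();print("edge",f,np.degrees(np.arctan2(f[1],f[0])))
def show(n,m):
    print(n,m.sum(),P[m].min(0).round(3),P[m].max(0).round(3),np.median(P[m],0).round(3))
top=(P[...,2]>.055)&(P[...,2]<.075)
show("fixedtop",green&top&(vv>225).reshape(0) if 0 else green&top&(vv>225))
show("movtop",green&top&(vv<200)&(vv>155));show("oakV",oak&(vv>225)&(P[...,2]>.05));show("oakjaw",oak&(vv<190)&(P[...,2]>.05));show("red",red);show("lug",(P[...,2]>.08)&green)
bed=(abs(r-g)<15)&(r>140)&(vv>185)&(vv<225);show("bed",bed)
# profile along centre col
for v in range(140,262,3): print(v,P[v-95,264-218].round(3),q[v-95,264-218])
E
python3 - <<'E'
import cv2
p=cv2.imread("pics/w1.png");cv2.imwrite("pics/w1c.png",cv2.resize(p[95:275,218:308],None,fx=3.3,fy=3.3,interpolation=cv2.INTER_CUBIC))
E
```

```text
edge [ 0.9942534  -0.10705245  0.5263629   0.0600812 ] -6.145429
edge [ 0.9996958  -0.02466592  0.5378945   0.2167224 ] -1.4133961
fixedtop 1082 [0.603 0.079 0.055] [0.655 0.185 0.064] [0.636 0.13  0.062]
movtop 730 [0.461 0.086 0.055] [0.488 0.194 0.073] [0.475 0.133 0.062]
oakV 535 [0.391 0.099 0.05 ] [0.633 0.17  0.494] [0.611 0.14  0.063]
oakjaw 239 [0.391 0.09  0.059] [0.497 0.188 0.494] [0.491 0.136 0.062]
red 79 [0.448 0.134 0.044] [0.462 0.15  0.049] [0.455 0.142 0.046]
lug 220 [0.391 0.123 0.08 ] [0.476 0.158 0.494] [0.468 0.14  0.092]
bed 2117 [0.391 0.086 0.008] [0.596 0.199 0.494] [0.548 0.138 0.03 ]
140 [0.436 0.147 0.03 ] [233 239 243]
143 [0.441 0.147 0.032] [234 239 243]
146 [0.446 0.146 0.03 ] [233 240 242]
149 [0.449 0.146 0.045] [ 81  88 232]
152 [0.454 0.145 0.046] [ 65  71 240]
155 [0.458 0.145 0.047] [ 64  70 240]
158 [0.463 0.145 0.045] [38 41 94]
161 [0.461 0.143 0.087] [53 55 54]
164 [0.465 0.143 0.092] [75 92 62]
167 [0.469 0.143 0.093] [ 85 107  72]
170 [0.473 0.142 0.093] [75 94 63]
173 [0.484 0.143 0.062] [ 82 103  65]
176 [0.49  0.142 0.061] [100 156 209
[... 359 characters left out ...]
  0.029] [228 235 241]
209 [0.555 0.139 0.031] [228 235 240]
212 [0.561 0.139 0.03 ] [228 235 240]
215 [0.566 0.138 0.031] [228 235 240]
218 [0.572 0.138 0.031] [227 235 240]
221 [0.577 0.138 0.032] [228 235 240]
224 [0.584 0.137 0.03 ] [227 235 240]
227 [0.589 0.137 0.03 ] [223 231 238]
230 [0.595 0.137 0.03 ] [137 145 152]
233 [0.601 0.136 0.03 ] [138 146 153]
236 [0.607 0.136 0.03 ] [139 148 155]
239 [0.613 0.136 0.03 ] [134 143 151]
242 [0.615 0.135 0.037] [ 65  86 107]
245 [0.615 0.135 0.049] [ 53  76 100]
248 [0.616 0.134 0.058] [ 73 114 154]
251 [0.628 0.134 0.047] [ 72 111 146]
254 [0.628 0.134 0.057] [42 47 32]
257 [0.631 0.133 0.062] [76 97 62]
260 [0.637 0.133 0.061] [ 81 104  67]
```

View pics/w1c.png

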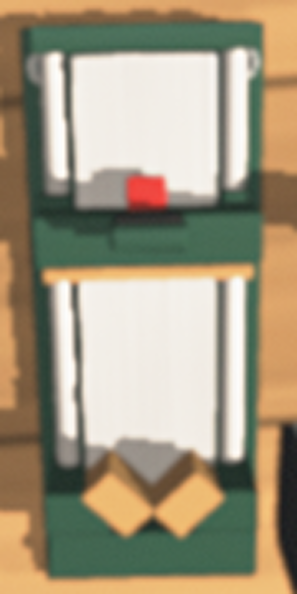

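The enlarged vice shows the cheeks meeting at crop (154,512) and the oak jaw front along crop row 275. Next I'll fit the vice's yaw and locate the rose.

```bash
python3 - <<'E'
from h import *
import json
c=json.load(open("w1.json"));p=cv2.imread("pics/w1.png").astype(int);d=np.load("w1.npy")
def fit(n,uv,z):
    w=plane(c,uv,z);f=cv2.fitLine(np.float32(w[:,:2]),cv2.DIST_HUBER,0,.001,.001).ravel();print(n,f[2:].round(4),np.degrees(np.arctan(f[1]/f[0])).round(2),np.degrees(np.arctan(f[0]/f[1])).round(2))
# oak jaw: front edge row per column (max oak row)
b,g,r=[p[...,i] for i in range(3)]
e=[];h=[]
gray=p.sum(2)
for u in range(242,286,1):
    e.append([u,176+np.argmax(np.diff(b[174:186,u]))-1.5])
fit("jawfront z.06",e,.06)
L=[];R=[]
for v in range(186,226):
    row=gray[v]; L.append([236+np.argmin(row[236:248]),v]); R.append([278+np.argmin(row[278:291]),v])
fit("bedL",L,.03);fit("bedR",R,.03)
# fixed jaw front top edge, left/right outside of V
for a in((236,246),(284,293)):
    w=[[u,232+np.argmax(np.diff(g[232:252,u]))] for u in range(*a)]
    print("iron front",plane(c,w,.062)[:, :2].mean(0).round(4),w[0])
print("V apex",plane(c,[[264.7,250.1],[251.3,232.9],[276.5,232]],.063).round(4))
# rose from side+top: blob centroids and ferrule
for n in("top","side"):
    cc=manip.camera_params(n);q=cv2.imread(f"pics/{n}0.png");hsv=cv2.cvtColor(q,cv2.COLOR_BGR2HSV)
    box=(285,200,320,225) if n=="top" else (268,228,292,264)
    x0,y0,x1,y1=box;s=hsv[y0:y1,x0:x1]
    m=(s[...,1]>160)&((s[...,0]<8)|(s[...,0]>172))|((s[...,2]<110)&(s[...,1]>180)&(s[...,0]<12))
    m=m.astype(np.uint8);nn,l,st,ce=cv2.connectedComponentsWithStats(cv2.morphologyEx(m,cv2.MORPH_CLOSE,np.ones((3,3))))
    i=1+np.argmax(st[1:,4]);k=[x0+st[i,0]+(st[i,2]-1)/2,y0+st[i,1]+(st[i,3]-1)/2];print(n,st[i],k,plane(cc,[k],.037).round(4))
ct=manip.camera_params("top");dt=np.load("top0.npy")
vv,uu=np.mgrid[150:250,262:360];P=depthpts(ct,np.c_[uu.ravel(),vv.ravel()],dt)
T=P[P[:,2]>.03];
m=((dt[150:250,262:360].ravel()>0)&(P[:,2]>.025)).reshape(100,98).astype(np.uint8)
nn,l,st,ce=cv2.connectedComponentsWithStats(m);P=P.reshape(100,98,3)
for i in range(1,nn):
    if st[i,4]<15: continue
    Q=P[l==i];zt=np.percentile(Q[:,2],95);K=Q[Q[:,2]>zt-.006];print("blob",ce[i]+[262,150],"ztop",zt.round(3),"topc",((K.min(0)+K.max(0))/2).round(4),(np.ptp(K,0)).round(3),"all",Q.min(0).round(3),Q.max(0).round(3))
E
```

```text
jawfront z.06 [0.4946 0.1425] 87.86 2.14
bedL [0.5482 0.0998] -2.52 -87.48
bedR [0.552  0.1744] -2.62 -87.38
iron front [0.6029 0.0953] [236, np.int64(244)]
iron front [0.6075 0.1754] [284, np.int64(243)]
V apex [[0.6175 0.1353 0.063 ]
 [0.5843 0.1151 0.063 ]
 [0.5858 0.157  0.063 ]]
top [  8   6  13  13 124] [np.float64(299.0), np.float64(212.0)] [[ 0.4542 -0.1366  0.037 ]]
side [  5   9  13  22 216] [np.float64(279.0), np.float64(247.5)] [[ 0.4438 -0.1488  0.037 ]]
blob [346.64456233 156.30503979] ztop 0.036 topc [ 0.6332 -0.2891  0.0345] [0.054 0.097 0.008] all [ 0.604 -0.338  0.026] [ 0.662 -0.24   0.038]
blob [314.75163399 175.5751634 ] ztop 0.077 topc [ 0.5701 -0.186   0.0753] [0.026 0.025 0.007] all [ 0.551 -0.205  0.025] [ 0.589 -0.168  0.079]
blob [349.02515723 195.20125786] ztop 0.077 topc [ 0.5082 -0.2964  0.0755] [0.026 0.028 0.008] all [ 0.489 -0.315  0.026] [ 0.526 -0.276  0.08 ]
blob [299.6369863  212.01369863] ztop 0.077 topc [ 0.454  -0.1379  0.0755] [0.025 0.025 0.008] all [ 0.434 -0.156  0.025] [ 0.471 -0.118  0.08 ]
blob [276.07594937 221.92405063] ztop 0.061 topc [ 0.4207 -0.062   0.0594] [0.019 0.019 0.007] all [ 0.407 -0.078  0.028] [ 0.437 -0.048  0.063]
blob [311.40449438 236.5505618 ] ztop 0.061 topc [ 0.3781 -0.1755  0.0593] [0.019 0.022 0.007] all [ 0.363 -0.188  0.027] [ 0.391 -0.159  0.063]
```

```bash
python3 -m creep '{"slide":[[0,0,0],[-0.001,-0.038,0],[-0.001,-0.038,0.02],[-0.001,-0.038,0.03],[-0.001,-0.038,0.03],[-0.001,-0.038,0.03],[-0.001,-0.038,0.03],[-0.0015,-0.039,0.03]],"twist":[-1.6,0,0,0,0,0,0,0]}' && python3 -m creep '{"slide":[[0,0,0.02],[0,0,0]],"twist":[0,0]}'
python3 - <<'E'
from h import *
o=manip.get_obs();print(o["position"],o["ee_rot"],o["ft_force"])
c=manip.camera_params("wrist");p,d=manip.camera("wrist");cv2.imwrite("pics/w2.png",p)
vv,uu=np.mgrid[0:384,0:512];P=depthpts(c,np.c_[uu.ravel(),vv.ravel()],d)
k=(d.ravel()>0)&(P[:,2]>.025)&(P[:,2]<.08)&(np.hypot(P[:,0]-.454,P[:,1]+.138)<.035);Q=P[k];print(len(Q),Q.min(0),Q.max(0))
K=Q[Q[:,2]>.0715];print(len(K),K.min(0),K.max(0),(K.min(0)+K.max(0))/2)
E
```

```text
clock: 3.15
position: [0.4545, -0.1392, 0.1806]
ee_rot: [0.021, 1.0, 0.0, 0.0]
ft_force: [-0.3, 0.9, 0.5]
grip_width: 0.602
grasp_force: 0.0
clock: 3.4
position: [0.4537, -0.1382, 0.1603]
ee_rot: [0.022, 1.0, -0.0, -0.001]
ft_force: [0.2, 0.0, 0.6]
grip_width: 0.6
grasp_force: 0.0
[ 0.45367824 -0.13818575  0.16029482] [ 2.19690371e-02  9.99757816e-01 -1.06428222e-04 -1.28790797e-03] [0.24832818 0.04485542 0.60996286]
1696 [ 0.43178317 -0.15759064  0.02506591] [ 0.47121847 -0.11911842  0.07661209]
834 [ 0.43775448 -0.15164607  0.07153451] [ 0.46627446 -0.12430516  0.07661209] [ 0.45201447 -0.13797561  0.0740733 ]
```

```bash
python3 -m creep '{"slide":[[0.001,0,0.03],[0,0,0.03],[0,0,0.03],[0,0,0.02],[0,0,0.015],[0,0,0]],"twist":[0,0,0,0,0,0]}' && python3 -m creep '{"slide":[[0,0,0],[0,0,0],[0,0,0],[0,0,0],[0,0,0]],"twist":[0,0,0,0,0]}' 20 40 && python3 -m creep '{"slide":[[0,0,-0.005],[0,0,-0.02],[0,0,-0.04],[0,0,-0.04],[0,0,-0.02],[0,0,0]],"twist":[0,0,0,0,0,0]}'
```

```text
clock: 4.2
position: [0.4536, -0.1377, 0.0362]
ee_rot: [0.021, 1.0, 0.0, -0.0]
ft_force: [0.4, -0.5, 0.9]
grip_width: 0.6
grasp_force: 0.0
clock: 4.82
position: [0.4545, -0.1381, 0.0372]
ee_rot: [0.022, 1.0, 0.0, 0.001]
ft_force: [-0.9, 1.1, 7.4]
grip_width: 0.453
grasp_force: 40.7
clock: 5.58
position: [0.4543, -0.1381, 0.1625]
ee_rot: [0.022, 1.0, 0.0, 0.001]
ft_force: [-0.7, -0.1, -2.1]
grip_width: 0.457
grasp_force: 40.5
```

```bash
python3 -m creep '{"slide":[[-0.008,0.025,0],[-0.013,0.04,0],[-0.013,0.04,0],[-0.013,0.04,0],[-0.013,0.04,0],[-0.013,0.04,0],[-0.013,0.035,0],[-0.009,0.019,0]],"twist":[0,0,0,0,0,0,0,0]}' && python3 -m creep '{"slide":[[0,0,0.02],[0,0,0.03],[0,0,0.02],[0,0,0],[0,0,0]],"twist":[0,0,0,0,0]}'
python3 - <<'E'
from h import *
o=manip.get_obs();print(o["position"],o["ft_force"])
for n in("wrist","side"):
    p,d=manip.camera(n);cv2.imwrite(f"pics/{n}3.png",p)
    if n=="side":q=cv2.resize(p[150:240,180:310],None,fx=3.5,fy=3.5)
    else:q2=cv2.resize(p,None,fx=.6,fy=.6)
cv2.imwrite("pics/c3.png",np.hstack([q[:230*1][:,:455] if 0 else q,cv2.copyMakeBorder(q2,0,q.shape[0]-q2.shape[0],0,0,0)]))
E
```

```text
clock: 6.58
position: [0.5603, 0.1382, 0.1596]
ee_rot: [0.021, 1.0, -0.0, -0.001]
ft_force: [0.6, -0.2, -0.3]
grip_width: 0.454
grasp_force: 40.5
clock: 7.2
position: [0.561, 0.136, 0.0919]
ee_rot: [0.022, 1.0, -0.0, 0.0]
ft_force: [-0.4, -0.5, -1.3]
grip_width: 0.458
grasp_force: 40.5
[0.56103645 0.13599497 0.09189169] [-0.398707   -0.49084609 -1.31404659]
```

View pics/c3.png

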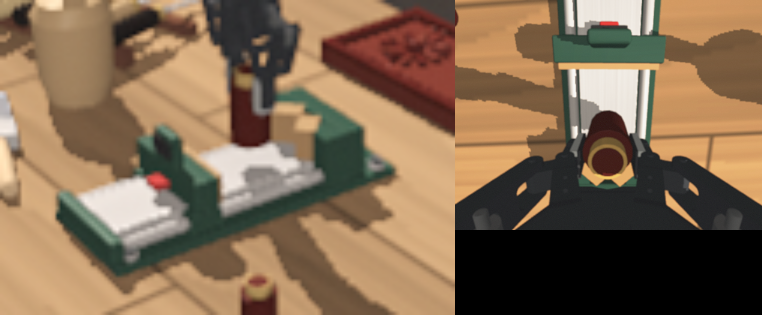

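The side crop (left) shows the rose held upright just above the bed, in front of the V. The wrist view (right) shows it centred between the fingers over the bed. I'll lower it gently.

```bash
python3 -m creep '{"slide":[[0,0,0.008],[0,0,0.007],[0,0,0.005],[0,0,0],[0,0,0]],"twist":[0,0,0,0,0]}' && python3 -m creep '{"slide":[[0,0,0.002],[0,0,0.002],[0,0,0]],"twist":[0,0,0]}'
```

```text
clock: 7.92
position: [0.5607, 0.1365, 0.0714]
ee_rot: [0.022, 1.0, 0.0, 0.0]
ft_force: [-0.5, -0.1, -1.3]
grip_width: 0.453
grasp_force: 40.5
clock: 8.3
position: [0.5607, 0.1366, 0.0673]
ee_rot: [0.022, 1.0, 0.0, 0.0]
ft_force: [0.5, -0.3, -0.9]
grip_width: 0.45
grasp_force: 40.6
```

```bash
python3 -m creep '{"slide":[[0,0,0.001],[0,0,0]],"twist":[0,0]}' && python3 -m creep '{"slide":[[0,0,0.001],[0,0,0]],"twist":[0,0]}'&& python3 -m creep '{"slide":[[0,0,0.001],[0,0,0]],"twist":[0,0]}'
```

```text
clock: 8.55
position: [0.5612, 0.1366, 0.0673]
ee_rot: [0.022, 1.0, 0.0, 0.001]
ft_force: [-2.5, -0.9, 7.9]
grip_width: 0.454
grasp_force: 41.5
clock: 8.8
position: [0.5617, 0.1368, 0.0673]
ee_rot: [0.022, 1.0, 0.001, 0.001]
ft_force: [-4.1, -1.5, 16.9]
grip_width: 0.453
grasp_force: 42.2
clock: 9.05
position: [0.5623, 0.1368, 0.0672]
ee_rot: [0.022, 1.0, 0.001, 0.002]
ft_force: [-6.4, -1.1, 25.2]
grip_width: 0.456
grasp_force: 43.0
```

```bash
python3 -m creep '{"slide":[[0,0,-0.0025],[0,0,0]],"twist":[0,0]}' && python3 -m creep '{"slide":[[0,0,0],[0,0,0],[0,0,0],[0,0,0]],"twist":[0,0,0,0]}' 60 && python3 -m creep '{"slide":[[0,0,-0.01],[0,0,-0.02],[0,0,-0.03],[0,0,-0.02],[0,0,0]],"twist":[0,0,0,0,0]}'
python3 - <<'E'
from h import *
o=manip.get_obs();print(o["position"],o["ft_force"])
c=manip.camera_params("wrist");p,d=manip.camera("wrist")
vv,uu=np.mgrid[0:384,0:512];P=depthpts(c,np.c_[uu.ravel(),vv.ravel()],d)
K=P[(d.ravel()>0)&(abs(P[:,2]-.105)<.005)&(np.hypot(P[:,0]-.56,P[:,1]-.137)<.03)];print(len(K),K.min(0),K.max(0),(K.min(0)+K.max(0))/2)
E
```

```text
clock: 9.3
position: [0.5609, 0.1366, 0.0673]
ee_rot: [0.022, 1.0, 0.0, 0.0]
ft_force: [-0.7, -1.1, 7.8]
grip_width: 0.451
grasp_force: 41.4
clock: 9.8
position: [0.5606, 0.1365, 0.0667]
ee_rot: [0.022, 1.0, -0.0, -0.0]
ft_force: [-0.3, 0.0, -0.7]
grip_width: 0.6
grasp_force: 0.0
clock: 10.42
position: [0.5617, 0.1367, 0.1488]
ee_rot: [0.022, 1.0, 0.001, 0.002]
ft_force: [0.0, -0.3, -0.6]
grip_width: 0.598
grasp_force: 0.0
[0.56169773 0.13673572 0.14880947] [ 0.03861756 -0.27418503 -0.60215321]
1210 [0.54443822 0.12294965 0.1000177 ] [0.57264624 0.15006421 0.10690762] [0.55854223 0.13650693 0.10346266]
```

```bash
python3 -m creep '{"slide":[[0.012,0,0],[0.02,0,0],[0.011,0,0],[0,0,0],[0,0,0.03],[0,0,0.03],[0,0,0.02],[0,0,0.01]],"twist":[0,0,0,0,0,0,0,0]}' 0 40 && python3 -m creep '{"slide":[[0,0,0.01],[0,0,0.008],[0,0,0],[0,0,0]],"twist":[0,0,0,0]}'
```

```text
clock: 11.48
position: [0.5175, 0.1381, 0.0557]
ee_rot: [0.022, 1.0, -0.0, -0.001]
ft_force: [-0.3, 0.2, 0.3]
grip_width: -0.001
grasp_force: 0.0
clock: 11.98
position: [0.518, 0.1385, 0.0392]
ee_rot: [0.022, 1.0, 0.0, 0.0]
ft_force: [0.2, 0.6, 0.1]
grip_width: -0.0
grasp_force: 0.0
```

```bash
python3 -m creep '{"slide":[[-0.0025,0,0],[-0.0025,0,0],[-0.0025,0,0],[-0.0025,0,0],[-0.0025,0,0],[-0.0025,0,0],[-0.0025,0,0],[-0.0025,0,0]],"twist":[0,0,0,0,0,0,0,0]}' && python3 -m creep '{"slide":[[-0.001,0,0],[-0.001,0,0],[-0.001,0,0],[-0.001,0,0],[-0.001,0,0],[-0.001,0,0],[0,0,0]],"twist":[0,0,0,0,0,0,0]}'
```

```text
clock: 12.98
position: [0.5378, 0.1375, 0.0388]
ee_rot: [0.022, 1.0, 0.0, -0.0]
ft_force: [-0.1, -0.2, -0.2]
grip_width: 0.003
grasp_force: 0.0
clock: 13.85
position: [0.5437, 0.1372, 0.0388]
ee_rot: [0.022, 1.0, 0.0, 0.0]
ft_force: [0.6, -0.4, 0.2]
grip_width: -0.003
grasp_force: 0.0
```

```bash
for i in 1 2 3; do python3 -m creep '{"slide":[[-0.0005,0,0],[-0.0005,0,0],[-0.0005,0,0],[0,0,0]],"twist":[0,0,0,0]}'|sed -n '2p;4p'; done
```

```text
position: [0.5452, 0.1372, 0.0388]
ft_force: [-0.8, -1.2, 0.0]
position: [0.5467, 0.1371, 0.0388]
ft_force: [-0.4, -0.7, -0.0]
position: [0.5482, 0.1371, 0.0388]
ft_force: [-0.0, 0.8, -0.1]
```

```bash
python3 -m creep '{"slide":[[-0.0005,0,0],[-0.0005,0,0],[-0.0005,0,0],[0,0,0]],"twist":[0,0,0,0]}'|sed -n '2p;4p'; python3 -m creep '{"slide":[[-0.0005,0,0],[-0.0005,0,0],[0,0,0]],"twist":[0,0,0]}'|sed -n '2p;4p'
```

```text
position: [0.5497, 0.137, 0.0388]
ft_force: [-0.6, 0.6, -0.4]
position: [0.5507, 0.1369, 0.0388]
ft_force: [-0.6, 0.2, 0.7]
```

```bash
python3 - <<'E'
from h import *
c=manip.camera_params("top");p,d=manip.camera("top")
vv,uu=np.mgrid[130:245,180:250];P=depthpts(c,np.c_[uu.ravel(),vv.ravel()],d[130:245,180:250]) if 0 else depthpts(c,np.c_[uu.ravel(),vv.ravel()],d)
cv2.imwrite("pics/top4.png",cv2.resize(p[135:235,180:250],None,fx=5,fy=5,interpolation=cv2.INTER_CUBIC))
E
python3 -m creep '{"slide":[[-0.0005,0,0],[-0.0005,0,0],[0,0,0]],"twist":[0,0,0]}'|sed -n '2p;4p'; python3 -m creep '{"slide":[[-0.0005,0,0],[-0.0005,0,0],[0,0,0]],"twist":[0,0,0]}'|sed -n '2p;4p'
```

```text
position: [0.5517, 0.1369, 0.0388]
ft_force: [-0.8, 0.1, 0.6]
position: [0.5527, 0.1369, 0.0388]
ft_force: [0.0, -0.2, -0.1]
```

```bash
python3 -m creep '{"slide":[[-0.0005,0,0],[-0.0005,0,0],[0,0,0]],"twist":[0,0,0]}'|sed -n '2p;4p'
```

```text
position: [0.5537, 0.1368, 0.0388]
ft_force: [-0.2, 0.7, -0.2]
```

```bash
python3 -m creep '{"slide":[[-0.0005,0,0],[-0.0005,0,0],[0,0,0]],"twist":[0,0,0]}'|sed -n '2p;4p'; python3 -m creep '{"slide":[[-0.0005,0,0],[0,0,0]],"twist":[0,0]}'|sed -n '2p;4p'
```

```text
position: [0.5547, 0.1367, 0.0388]
ft_force: [0.3, -0.1, 0.6]
position: [0.5552, 0.1368, 0.0388]
ft_force: [0.8, -0.7, -0.3]
```

```bash
python3 -m creep '{"slide":[[-0.0005,0,0],[0,0,0]],"twist":[0,0]}'|sed -n '2p;4p';python3 -m creep '{"slide":[[-0.0005,0,0],[0,0,0]],"twist":[0,0]}'|sed -n '2p;4p'
```

```text
position: [0.5557, 0.1367, 0.0388]
ft_force: [-0.4, -1.0, 0.1]
position: [0.5562, 0.1367, 0.0388]
ft_force: [-0.2, 0.1, -0.8]
```

```bash
python3 -m creep '{"slide":[[-0.0005,0,0],[0,0,0]],"twist":[0,0]}'|sed -n '2p;4p'
```

```text
position: [0.5567, 0.1367, 0.0388]
ft_force: [-0.6, 0.0, 0.3]
```

```bash
python3 - <<'E'
from h import *
p,d=manip.camera("wrist");s,_=manip.camera("side")
a=cv2.resize(p[150:384,150:400],(400,374));b=cv2.resize(s[150:240,190:290],(400,360))
cv2.imwrite("pics/c5.png",np.hstack([a[:360],b]))
E
```

```text
(no output)
```

View pics/c5.png

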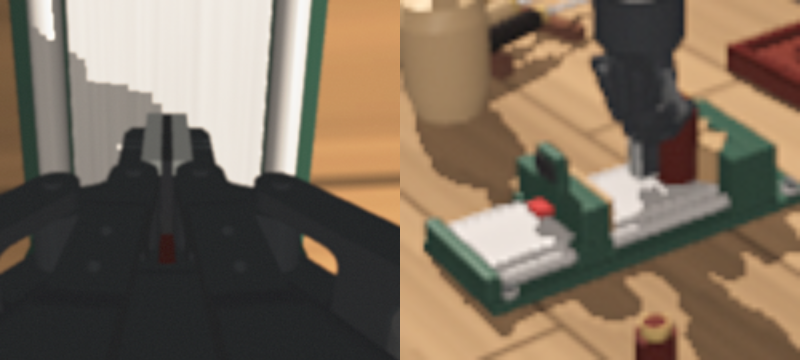

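The fist is against the upright rose (right crop, 675,145), a little short of the cheeks. I'll keep creeping forward.

```bash
python3 -m creep '{"slide":[[-0.0005,0,0],[0,0,0]],"twist":[0,0]}'|sed -n '2p;4p';python3 -m creep '{"slide":[[-0.0005,0,0],[0,0,0]],"twist":[0,0]}'|sed -n '2p;4p'
```

```text
position: [0.5571, 0.1367, 0.0388]
ft_force: [-1.5, 0.5, -0.2]
position: [0.5576, 0.1368, 0.0388]
ft_force: [-0.4, 0.1, 0.4]
```

```bash
python3 -m creep '{"slide":[[-0.0005,0,0],[0,0,0]],"twist":[0,0]}'|sed -n '2p;4p';python3 -m creep '{"slide":[[-0.0005,0,0],[0,0,0]],"twist":[0,0]}'|sed -n '2p;4p'
```

```text
position: [0.5581, 0.1367, 0.0388]
ft_force: [-1.1, 0.9, -0.5]
position: [0.5584, 0.1367, 0.0387]
ft_force: [-2.1, 0.5, 0.6]
```

```bash
python3 -m creep '{"slide":[[-0.0005,0,0],[0,0,0]],"twist":[0,0]}'|sed -n '2p;4p';python3 -m creep '{"slide":[[-0.0005,0,0],[0,0,0]],"twist":[0,0]}'|sed -n '2p;4p'
```

```text
position: [0.5588, 0.1367, 0.0387]
ft_force: [-5.8, 1.1, 1.5]
position: [0.559, 0.1367, 0.0386]
ft_force: [-5.5, 1.1, 2.3]
```

```bash
python3 -m creep '{"slide":[[-0.0005,0,0],[0,0,0]],"twist":[0,0]}'|sed -n '2p;4p';python3 -m creep '{"slide":[[0,0,0]],"twist":[0]}'|sed -n '2p;4p'
```

```text
position: [0.5591, 0.1368, 0.0384]
ft_force: [-7.2, 2.2, 2.4]
position: [0.5591, 0.1368, 0.0384]
ft_force: [-7.3, 1.9, 1.9]
```

```bash
python3 -m creep '{"slide":[[-0.0005,0,0],[0,0,0]],"twist":[0,0]}'|sed -n '2p;4p';python3 -m creep '{"slide":[[0,0,0]],"twist":[0]}'|sed -n '2p;4p'
```

```text
position: [0.5591, 0.1369, 0.0383]
ft_force: [-9.8, 0.8, 3.0]
position: [0.5591, 0.1368, 0.0383]
ft_force: [-9.9, 1.8, 2.5]
```

```bash
python3 -m creep '{"slide":[[0,0.0003,0],[0,0,0]],"twist":[0,0]}'|sed -n '2p;4p';python3 -m creep '{"slide":[[0,0,0]],"twist":[0]}'|sed -n '2p;4p';python3 -m creep '{"slide":[[0,0,0]],"twist":[0]}'|sed -n '2p;4p'
python3 - <<'E'
from h import *
c=manip.camera_params("side");p,d=manip.camera("side")
print(manip.get_obs()["ft_force"])
E
```

```text
position: [0.5591, 0.1369, 0.0383]
ft_force: [-9.3, 2.0, 3.2]
position: [0.5592, 0.1369, 0.0383]
ft_force: [-9.8, 1.9, 3.8]
position: [0.5591, 0.1369, 0.0383]
ft_force: [-10.4, 0.7, 3.8]
[-8.93650734  0.72223099  2.92198994]
```

```bash
python3 -m creep '{"slide":[[0,0.0005,0],[0,0,0]],"twist":[0,0]}'|sed -n '2p;4p';python3 -m creep '{"slide":[[0,0,0]],"twist":[0]}'|sed -n '2p;4p';python3 -m creep '{"slide":[[0,0,0]],"twist":[0]}'|sed -n '2p;4p'
```

```text
position: [0.5591, 0.1371, 0.0382]
ft_force: [-8.8, 0.4, 2.4]
position: [0.5592, 0.1371, 0.0382]
ft_force: [-9.9, 0.6, 2.1]
position: [0.5591, 0.1371, 0.0382]
ft_force: [-8.7, 0.6, 2.1]
```

```bash
python3 -m creep '{"slide":[[-0.0002,0,0],[0,0,0],[0,0,0],[0,0,0]],"twist":[0,0,0,0]}'|sed -n '2p;4p';python3 -m creep '{"slide":[[0.0007,0,0],[0.0007,0,0],[0.0007,0,0],[0.001,0,0],[0.003,0,0],[0.005,0,0],[0.006,0,0],[0,0,0]],"twist":[0,0,0,0,0,0,0,0]}'
python3 -m creep '{"slide":[[0,0,-0.02],[0,0,-0.03],[0,0,-0.03],[0,0,-0.03],[0.03,0,0],[0.04,0,0],[0.035,0,0],[0,0,0]],"twist":[0,0,0,0,0,0,0,0]}'
python3 - <<'E'
from h import *
c=manip.camera_params("top");p,d=manip.camera("top")
cs=manip.camera_params("side");s,ds=manip.camera("side")
cv2.imwrite("pics/c6.png",np.hstack([cv2.resize(p[135:235,185:245],(360,600),interpolation=cv2.INTER_CUBIC),cv2.resize(s[145:245,190:260],(420,600))]))
vv,uu=np.mgrid[130:245,185:250];P=depthpts(c,np.c_[uu.ravel(),vv.ravel()],d)
K=P[abs(P[:,2]-.104)<.006];print(len(K),K.min(0),K.max(0),(K.min(0)+K.max(0))/2)
c=manip.camera_params("wrist");p,d=manip.camera("wrist");vv,uu=np.mgrid[0:384,0:512];P=depthpts(c,np.c_[uu.ravel(),vv.ravel()],d)
K=P[(d.ravel()>0)&(abs(P[:,2]-.0915)<.004)&(abs(P[:,0]-.468)<.03)&(abs(P[:,1]-.142)<.03)];print("lug",len(K),K.min(0),K.max(0))
E
```

```text
position: [0.5592, 0.1371, 0.0382]
ft_force: [-10.1, -1.3, 2.7]
clock: 23.68
position: [0.5433, 0.1382, 0.0388]
ee_rot: [0.022, 1.0, 0.0, -0.0]
ft_force: [-0.7, 1.3, -0.2]
grip_width: 0.002
grasp_force: 0.0
clock: 24.68
position: [0.4373, 0.1431, 0.149]
ee_rot: [0.021, 1.0, 0.001, -0.0]
ft_force: [0.3, 0.2, -0.3]
grip_width: 0.001
grasp_force: 0.0
70 [0.57709609 0.12304345 0.10012057] [0.60475585 0.1480292  0.10916942] [0.59092597 0.13553633 0.10464499]Traceback (most recent call last):
  File "<stdin>", line 8, in <module>
    return umr_minimum(a, axis, None, out, keepdims, initial, where)
ValueError: zero-size array to reduction operation minimum which has no identity
```

View pics/c6.png

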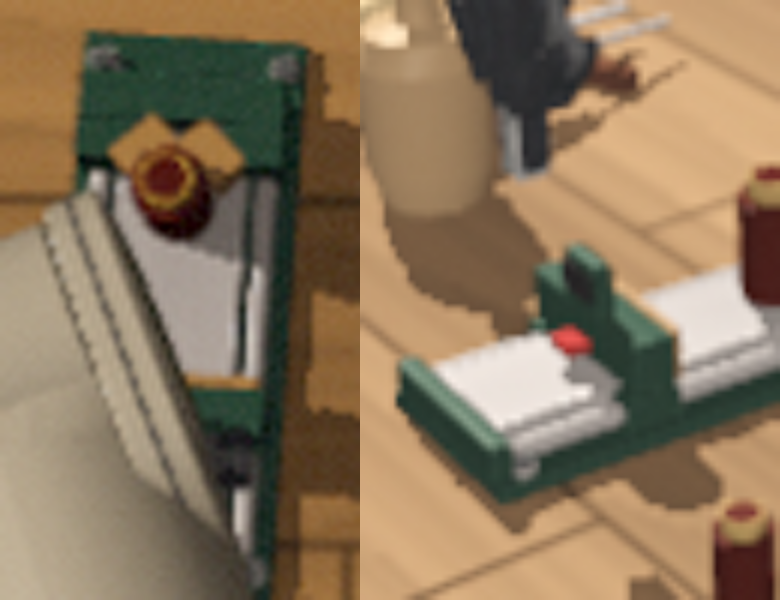

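The top crop (left) shows the rose upright in the V at (165,185). The side crop shows the lug's black rubber back at (578,275), above the low red tab, so the fist will fit behind it. I'll lower the fist there.

```bash
python3 -m creep '{"slide":[[0.004,-0.0005,0.01],[0,0,0.03],[0,0,0.025],[0,0,0.012],[0,0,0.004],[0,0,0],[0,0,0]],"twist":[0,0,0,0,0,0,0]}'
python3 -m creep '{"slide":[[-0.002,0,0],[-0.002,0,0],[-0.002,0,0],[-0.002,0,0],[-0.0015,0,0],[-0.001,0,0],[0,0,0]],"twist":[0,0,0,0,0,0,0]}'
```

```text
clock: 25.7
position: [0.4353, 0.1425, 0.0685]
ee_rot: [0.022, 1.0, 0.0, 0.0]
ft_force: [0.2, -0.9, 0.7]
grip_width: 0.002
grasp_force: 0.0
clock: 26.58
position: [0.4454, 0.1418, 0.0678]
ee_rot: [0.022, 1.0, -0.0, -0.0]
ft_force: [0.4, 0.5, 0.9]
grip_width: -0.004
grasp_force: 0.0
```

```bash
python3 -m creep '{"slide":[[-0.001,0,0],[-0.001,0,0],[-0.001,0,0],[-0.001,0,0],[0,0,0]],"twist":[0,0,0,0,0]}'|sed -n '2p;4p'
```

```text
position: [0.4494, 0.1416, 0.0678]
ft_force: [0.6, -0.8, -0.5]
```

```bash
python3 -m creep '{"slide":[[-0.001,0,0],[-0.001,0,0],[-0.001,0,0],[-0.001,0,0]],"twist":[0,0,0,0]}'|sed -n '2p;4p'
```

```text
position: [0.4523, 0.1415, 0.0676]
ft_force: [-6.4, -0.3, 4.6]
```

```bash
python3 -m creep '{"slide":[[-0.001,0,0],[-0.001,0,0],[-0.001,0,0],[-0.001,0,0]],"twist":[0,0,0,0]}'|sed -n '2p;4p'
```

```text
position: [0.4563, 0.1413, 0.0676]
ft_force: [-5.9, -0.7, 4.3]
```

```bash
python3 -m creep '{"slide":[[-0.002,0,0],[-0.0025,0,0],[-0.0025,0,0],[-0.0025,0,0],[-0.0025,0,0],[-0.0025,0,0],[-0.0025,0,0],[-0.0025,0,0]],"twist":[0,0,0,0,0,0,0,0]}'|sed -n '2p;4p'; python3 -m creep '{"slide":[[-0.0025,0,0],[-0.0025,0,0],[-0.0025,0,0],[-0.0025,0,0],[-0.0025,0,0],[-0.0025,0,0],[-0.0025,0,0],[-0.0025,0,0]],"twist":[0,0,0,0,0,0,0,0]}'|sed -n '2p;4p'
```

```text
position: [0.4758, 0.1403, 0.0676]
ft_force: [-6.7, -0.5, 5.0]
position: [0.4957, 0.1394, 0.0675]
ft_force: [-6.8, -1.8, 4.9]
```

```bash
python3 -m creep '{"slide":[[-0.002,0,0],[-0.002,0,0],[-0.002,0,0],[-0.002,0,0],[-0.002,0,0],[-0.002,0,0],[-0.001,0,0],[-0.001,0,0]],"twist":[0,0,0,0,0,0,0,0]}'|sed -n '2p;4p'
```

```text
position: [0.5097, 0.1387, 0.0675]
ft_force: [-6.3, -2.0, 4.4]
```

```bash
python3 -m creep '{"slide":[[-0.001,0,0],[-0.001,0,0],[-0.001,0,0],[-0.001,0,0]],"twist":[0,0,0,0]}'|sed -n '2p;4p';python3 -m creep '{"slide":[[-0.001,0,0],[-0.001,0,0],[-0.001,0,0]],"twist":[0,0,0]}'|sed -n '2p;4p'
```

```text
position: [0.5137, 0.1385, 0.0675]
ft_force: [-6.1, -1.9, 4.5]
position: [0.5167, 0.1383, 0.0675]
ft_force: [-7.0, -1.6, 4.8]
```

```bash
python3 -m creep '{"slide":[[-0.0005,0,0],[-0.0005,0,0],[-0.0005,0,0]],"twist":[0,0,0]}'|sed -n '2p;4p'
```

```text
position: [0.5182, 0.1383, 0.0675]
ft_force: [-5.8, -2.5, 4.5]
```

```bash
python3 -m creep '{"slide":[[-0.0005,0,0],[-0.0005,0,0]],"twist":[0,0]}'|sed -n '2p;4p'
```

```text
position: [0.5192, 0.1382, 0.0675]
ft_force: [-6.7, -1.6, 5.7]
```

```bash
python3 -m creep '{"slide":[[-0.0005,0,0],[-0.0005,0,0]],"twist":[0,0]}'|sed -n '2p;4p'
```

```text
position: [0.5202, 0.1381, 0.0675]
ft_force: [-6.5, -1.2, 4.1]
```

```bash
python3 -m creep '{"slide":[[-0.0005,0,0],[-0.0005,0,0]],"twist":[0,0]}'|sed -n '2p;4p'
```

```text
position: [0.5212, 0.1381, 0.0675]
ft_force: [-6.2, -1.4, 5.2]
```

```bash
python3 -m creep '{"slide":[[-0.0005,0,0],[-0.0005,0,0]],"twist":[0,0]}'|sed -n '2p;4p'
```

```text
position: [0.5222, 0.138, 0.0675]
ft_force: [-6.2, -1.4, 3.8]
```

```bash
python3 -m creep '{"slide":[[-0.0005,0,0],[-0.0005,0,0]],"twist":[0,0]}'|sed -n '2p;4p'
```

```text
position: [0.5232, 0.138, 0.0675]
ft_force: [-6.4, -2.1, 5.4]
```

```bash
python3 -m creep '{"slide":[[-0.0005,0,0]],"twist":[0]}'|sed -n '2p;4p'
```

```text
position: [0.5237, 0.138, 0.0675]
ft_force: [-6.8, -1.4, 3.8]
```

```bash
python3 -m creep '{"slide":[[-0.0005,0,0]],"twist":[0]}'|sed -n '2p;4p'
```

```text
position: [0.5242, 0.1379, 0.0675]
ft_force: [-6.2, -2.4, 3.6]
```

```bash
python3 -m creep '{"slide":[[-0.0005,0,0]],"twist":[0]}'|sed -n '2p;4p'
```

```text
position: [0.5245, 0.1379, 0.0675]
ft_force: [-8.4, -1.6, 5.6]
```

```bash
python3 -m creep '{"slide":[[-0.0005,0,0]],"twist":[0]}'|sed -n '2p;4p'
```

```text
position: [0.5246, 0.138, 0.0674]
ft_force: [-11.4, -1.4, 8.8]
```

```bash
python3 -m creep '{"slide":[[-0.0005,0,0]],"twist":[0]}'|sed -n '2p;4p'
```

```text
position: [0.5246, 0.138, 0.0673]
ft_force: [-13.4, -2.5, 8.4]
```

```bash
python3 -m creep '{"slide":[[-0.0005,0,0]],"twist":[0]}'|sed -n '2p;4p'
```

```text
position: [0.5246, 0.138, 0.0673]
ft_force: [-15.3, -3.0, 13.4]
```

The last step reached about 9 N on the blank. The clutch will relax that to 6 N or less as I back off slowly.

```bash
python3 -m creep '{"slide":[[0.0005,0,0],[0.0005,0,0],[0.0005,0,0],[0.0005,0,0],[0.0005,0,0],[0.0005,0,0],[0.001,0,0],[0.002,0,0]],"twist":[0,0,0,0,0,0,0,0]}'
python3 -m creep '{"slide":[[0.004,0,0],[0.008,0,0],[0.01,0,0],[0,0,-0.02],[0,0,-0.04],[0,0,-0.04],[0.04,0,-0.02],[0.04,0,0]],"twist":[0,0,0,0,0,0,0,0]}'
python3 - <<'E'
from h import *
p,d=manip.camera("top");c=manip.camera_params("top")
s,ds=manip.camera("side")
cv2.imwrite("pics/c7.png",np.hstack([cv2.resize(p[135:235,185:245],(360,600),interpolation=cv2.INTER_CUBIC),cv2.resize(s[140:230,220:290],(420,540))[:600] if 0 else cv2.resize(s[140:240,210:280],(420,600))]))
vv,uu=np.mgrid[130:245,185:250];P=depthpts(c,np.c_[uu.ravel(),vv.ravel()],d)
K=P[abs(P[:,2]-.104)<.006];print(len(K),K.min(0),K.max(0),(K.min(0)+K.max(0))/2)
E
```

```text
clock: 35.45
position: [0.5217, 0.1387, 0.0681]
ee_rot: [0.022, 1.0, 0.0, 0.001]
ft_force: [-0.5, 0.3, 0.4]
grip_width: -0.0
grasp_force: 0.0
clock: 36.45
position: [0.4188, 0.1431, 0.1891]
ee_rot: [0.022, 1.0, 0.001, 0.001]
ft_force: [-0.5, 0.8, 0.1]
grip_width: -0.001
grasp_force: 0.0
71 [0.57703192 0.12327822 0.09832286] [0.60531738 0.14783053 0.10868147] [0.59117465 0.13555437 0.10350217]
```

View pics/c7.png

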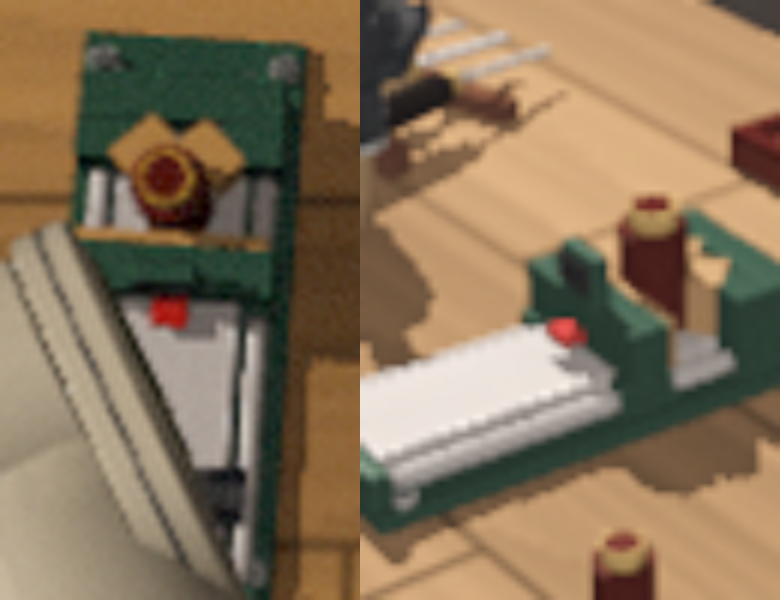

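The blank stands upright at top crop (168,185), nipped between the jaw's oak face (row 238) and both cheeks. The robot is clear of everything, so I'm handing in.

```bash
python3 -c "
from workcell import manip
print(manip.hand_in())"
```

```text
the job is handed in; nothing more can be done
None
```

The job is handed in: the rosewood blank stands upright, ferrule up, nipped between the jaw and both cheeks after a balanced push of about 10 N, but the jaw briefly pressed it at about 9 N instead of 5 N before I let go; by the clutch's 6 N limit it should now hold 6 N or less, though I did not measure that.

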